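# Open the service-truck toolbox by its paddle latch

### The job

Open the white steel toolbox on the bench. Hook your fingers under the near edge of the recessed paddle in its lid, pull the paddle up until the latch trips, and keep pulling so that it lifts the lid until the gas strut carries it fully open. Raise the lid steadily, do not fling it, leave the things beside the box where they are, and take the hand away.

Things in the scene. Friction and masses are not known exactly. Their poses are not given: they have to be found in the camera images.
- toolbox: White painted steel truck toolbox, fixed on the bench, shut and latched at the start: lower box 250 (x) x 350 (y) x 100 mm high, on it a lid of 262 x 360 x 48 mm whose top face is 150 mm above the bench. Origin: centre of its underside; x points from the front (robot side) to the hinge side, y along the front to the left, z up.
- lid (a joint): Lid angle (rad): 0 shut, 1.31 open at its stop; turns about the line through lid_hinge along the box's y, front edge up and then away. Latched, it gives only 0.006. Below the balance point (between 0.2 and 0.5) it sinks back, shut or 0.09 ajar on its latch bolt; beyond it the gas strut raises it to the stop by itself (from 0.7 in about 3 s). Unlatched, 1 to 4 N at the paddle lift it.
- paddle (a joint): Paddle angle against the lid (rad): 0 flush, 0.6 at its stop, spring return (1.3 N at the near edge at first, 2.5 N at the stop). It turns about its far side, the near edge rising. It draws the latch bolt from under the box's front rim: free from 0.39 on. At its stop, pulling further lifts the lid. Keep it pulled until the lid is 0.1 rad up.
- paddle_edge (a point): Middle of the paddle's near, free edge; moves with it. The paddle: steel plate 132 mm wide (y), 66 long (x), 5 thick, with a 9 mm thick rolled bead along this edge (bead axis 4.5 mm behind it). Shut, the edge lies 5.5 mm below the lid's top face, 188 mm before and 42.5 mm above the hinge line; the paddle's own axis, along y, lies 66 mm beyond it at the same height.
- pocket (a point): Centre of the open finger pocket in front of the paddle, level with the lid's top face; fixed to the lid, axes the lid's (x to the hinge, z out of the top). The pocket is the near part of a dark steel dish in the lid: 42 mm deep, open 41 mm along x (20 mm before to 21 mm beyond this point), 159 mm wide. The dish runs on under the paddle, 32 mm high under the bead.
- lid_front (a point): Middle of the top of the lid's front edge (nearest the robot when shut), 262 mm from the hinge line and 48 mm above it; moves with the lid; axes as the lid's.
- lid_hinge (a point): Middle of the lid's hinge line, on the far side of the box, 102 mm above the bench and 130 mm beyond the toolbox's origin along its x; fixed to the toolbox, axes as the toolbox's.
- parts_bin: Bystander: open cream plastic bin, 140 x 100 x 55 mm, with two starter armatures in it; about 285 mm to one side of the toolbox's centre, standing on the bench. Origin: centre of its underside.
- carton: Bystander: cardboard carton, 110 x 90 x 75 mm, beside the toolbox, standing on the bench. Origin: centre of its underside.
- end_frame: Bystander: aluminium alternator end frame, a round casting 112 mm across and 46 mm high, beside the toolbox, lying on the bench. Origin: centre of its underside.

How it is judged:
By the outcome, as a careful person would: the job done as asked, in the order asked, and still so for the second after the job is handed in, with the robot touching nothing.
It also fails if it takes over 45 s, if anything falls off the work surface, if the arm or the gripper's body presses on something with over 40 N, if the wrist force passes 120 N, or if a joint passes its speed limit or range.

### The arm

A 6-joint arm with a two-finger parallel gripper is mounted at the origin on the work surface. World frame = base frame: x ahead of the robot, y to its left, z up, the work surface at z = 0. Lengths are in mm, angles in degrees, forces in N, time in s.
With the tool pointing down it reaches from about 350 to 850 mm from the base axis. Payload 8.1 kg.
Tool frame: the origin (TCP) lies midway between the tips of the shut fingers; the grasp point (between the pads) lies 19 mm behind it; z points along the fingers, y is the line along which they close (so a half turn about z gives the same grasp; the last joint's range is limited). The gripper opens to 85 mm and grips with 20 to 120 N. Pads are 22 mm wide; open, the fingers measure 114 mm over their backs; the gripper's body (76 mm by 85 mm) begins 54 mm behind the grasp point. The pads swing forward as they close: fully open they stand 13 mm farther back than shut.
Start: joints at [63.805, 7.471, 85.268, -0, 87.261, -4.893], TCP at [217.955, 559.018, 231.292] pointing down, gripper open.
Joint ranges: [-169.43, 169.43], [-51.17, 129.36], [1.28, 143.12], [-76.62, 256.62], [0, 156.53], [-152.29, 152.29]. Speed limits (degrees/s): [136.94, 136.94, 159.86, 180, 180, 180].

### API

Orientations are given as [roll, pitch, yaw] about the fixed x, y, z axes, in that order (R = Rz(yaw) Ry(pitch) Rx(roll)).
In Python, from bench import r gives the robot as it stands.
- The arm moves only by the tool jog_arm, called after "Call:" in YAML: its name, and indented under it one key for each argument. Schema: {"type":"object","properties":{"steps":{"type":"array","items":{"type":"array","items":{"type":"array","items":{"type":"number"},"minItems":7,"maxItems":7},"minItems":1,"maxItems":8},"minItems":1,"maxItems":1},"force":{"type":"number"},"only":{"type":"string"},"quiet":{"type":"boolean"},"lines":{"type":"string"}},"required":["steps"],"additionalProperties":false}. steps is a list that holds a single list of rows (three levels of brackets), with 1 to 8 rows, each of 7 numbers: a rotation vector rx, ry, rz in units of 5 degrees, then dx, dy, dz in units of 50 mm, then the finger opening in mm; each row is the pose to reach, as a shift and turn from the pose commanded when the call began, along the tool's axes at that moment; what a row does not reach only later rows make up. A row lasts 1/8 s, in which the tool goes at most 62.5 mm and 10.7 degrees, less where a joint would pass 70% of its speed; a pose out of reach is approached as far as the arm can. The fingers move at their own pace and stop on an object; force is the grip in N (left out, the last holds). Time passes only in rows, so rows that do not move let the fingers close. The tool returns the time, the measured TCP pose, the force, the opening and the grip force at its end. only (a regular expression) keeps the lines of the reply that match it, lines (a string "A,B") keeps lines A to B, and quiet returns only ok. Input that does not fit is refused with a message, and nothing moves.
- r.sense(): the state, without advancing time (a new reading comes with each control period).
- r.snapshot(name): name is "scene" or "side" or "wrist"; returns a dict with "pixels" (400x640x3 uint8, blue, green, red), "fx", "fy", "cx", "cy" (pixels), "pose" (4x4, takes a point from camera to world coordinates). Camera axes: x right, y up, looking along -z (the intrinsics and any distortion apply to the point x, -y, -z); pixel columns grow to the right and rows downward; lengths in mm; the calibration is good to about 2 mm. The wrist camera is an equidistant fisheye: a pixel r from the principal point sees the ray r / f radians off the axis. A picture is of the moment at which its call begins. There is no depth.
- r.hand_in(): hands the job in; it is judged then, once.
The state is a dict: "time": time; "joint_pos": joint angles; "qd": joint speeds; "joint_efforts": joint torques, N m; "tool_pos": TCP position; "tcp_rot": TCP orientation; "ft_force": force on the tool from outside, world axes, zero at the start; "wrist_torque": the same for the moment, N m; "finger_gap": finger opening in mm; "grip_force": force on a finger pad.
Only numpy, scipy, OpenCV 4.12 (cv2) and the standard library are available. Lean on these libraries where they do the work, as an engineer would, in place of code of your own. Each camera call takes 0.05 s, during which the arm holds its last target. There are 200 camera calls.

## Working session

There is one attempt and no reset: what is moved stays moved. The work goes in short steps, Python scripts to look and compute and a tool call to move; the robot and the scene stay as the last step left them, time stands still between calls to the robot, and variables do not carry over. Pictures are saved under pics/ and viewed, at most 10 in all, crops included, and the job is handed in when it is done.

```bash
ls; mkdir -p pics
```

Run:
```python
from bench import r
import cv2,numpy as np
for n in("scene","side"):
    s=r.snapshot(n);cv2.imwrite(f"pics/{n}0.png",s["pixels"]);print(n,s["fx"],s["fy"],s["cx"],s["cy"],np.round(s["pose"],3).tolist(),[k for k in s])
st=r.sense();print(st["tool_pos"],st["tcp_rot"],st["time"],st["ft_force"])
```

```text
bench.py
pics
scene 407.46367369618815 407.46367369618815 318.36783047434903 198.43431416821073 [[0.433, -0.754, 0.494, 1104.722], [0.902, 0.366, -0.231, -216.7], [-0.006, 0.546, 0.838, 1039.262], [0.0, 0.0, 0.0, 1.0]] ['pixels', 'fx', 'fy', 'cx', 'cy', 'pose']
side 504.6667153093587 504.6667153093587 325.7977547301959 200.0247314119727 [[0.941, 0.223, -0.255, 277.837], [-0.338, 0.638, -0.692, -769.944], [0.008, 0.737, 0.676, 891.652], [0.0, 0.0, 0.0, 1.0]] ['pixels', 'fx', 'fy', 'cx', 'cy', 'pose']
[217.73771134 558.58358268 230.35322055] [-1.79906748e+02 -8.31700284e-03  1.58696839e+02] 0.1 [ 0.42646703 -0.40779825  0.02057137]
```

View pics/scene0.png

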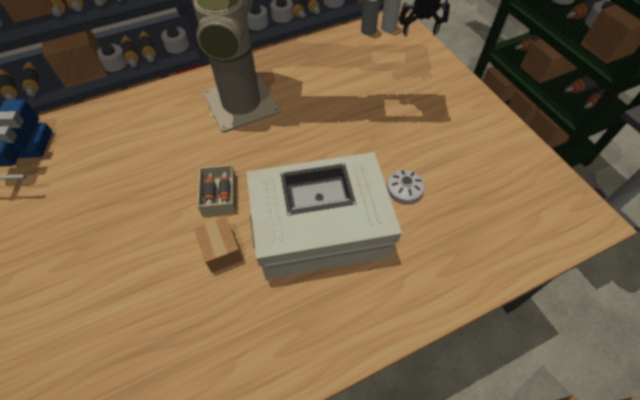

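View pics/side0.png

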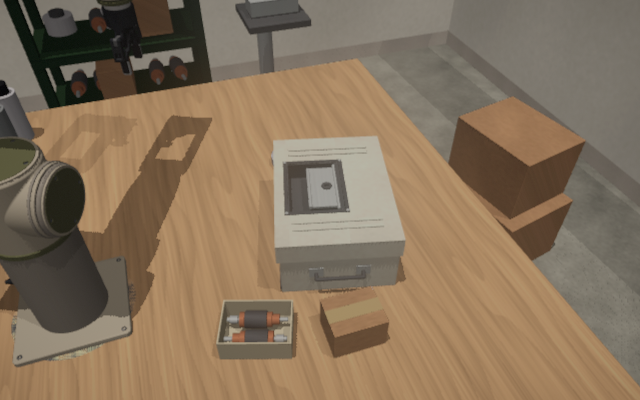

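Create h.py:
```python
import cv2,numpy as np
def ray(s,uv):
    P=np.array(s["pose"]);u,v=uv
    d=P[:3,:3]@np.array([(u-s["cx"])/s["fx"],-(v-s["cy"])/s["fy"],-1.]);return P[:3,3],d
def onz(s,uv,z):
    o,d=ray(s,uv);return o+d*(z-o[2])/d[2]
def proj(s,p):
    P=np.array(s["pose"]);q=P[:3,:3].T@(np.array(p)-P[:3,3]);return s["cx"]+s["fx"]*q[0]/-q[2],s["cy"]-s["fy"]*q[1]/-q[2]
```

Run:
```python
from bench import r
from h import *
A=r.snapshot("scene");B=r.snapshot("side")
a=cv2.resize(A["pixels"][145:280,240:410],None,fx=4,fy=4,interpolation=cv2.INTER_CUBIC)
b=cv2.resize(B["pixels"][130:260,262:410],None,fx=4,fy=4,interpolation=cv2.INTER_CUBIC)
cv2.imwrite("pics/za.png",a);cv2.imwrite("pics/zb.png",b)
for n,s,c in(("A",A,[(248,170),(380,155),(397,236),(259,256)]),("B",B,[(273,139),(379,138),(398,240),(275,244)])):
    for p in c: print(n,np.round(onz(s,p,150)[:2]))
```

```text
A [ 413. -104.]
A [525. 247.]
A [764. 155.]
A [ 666. -170.]
B [509. 245.]
B [761. 162.]
B [ 654. -170.]
B [418. -99.]
```

View pics/za.png

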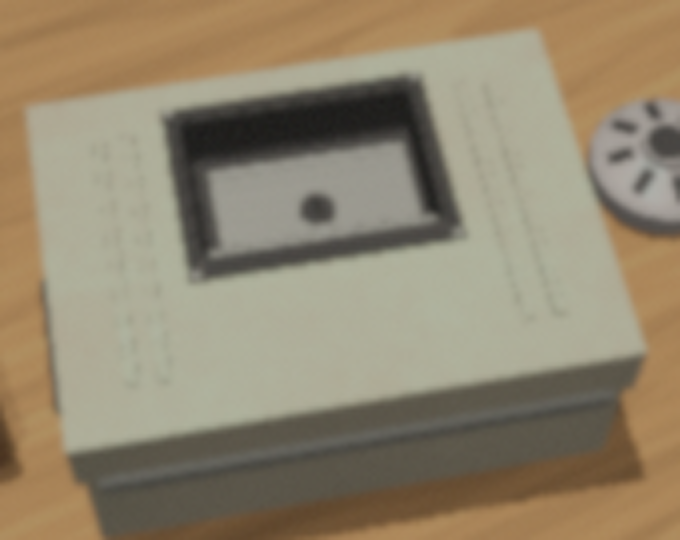

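View pics/zb.png

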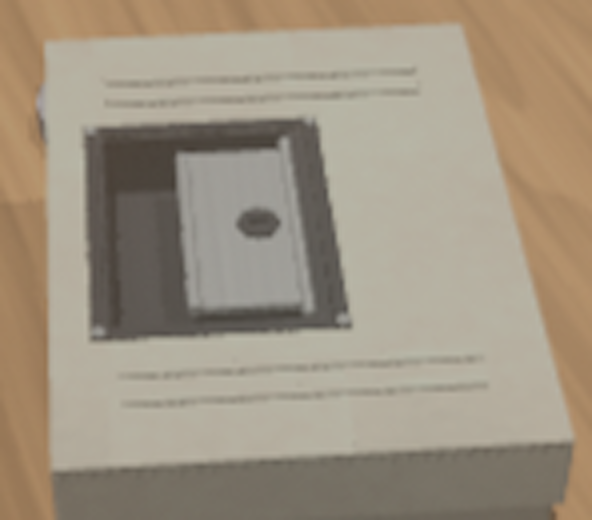

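Run:
```python
from bench import r
from h import *
A=r.snapshot("scene");B=r.snapshot("side")
f=lambda s,o,p,z:onz(s,(o[0]+(p[0]+.5)/4-.5,o[1]+(p[1]+.5)/4-.5),z)[:2]
out=[]
for n,s,o,c,e in(("A",A,(240,145),[(27,106),(541,30),(645,353),(68,452)],[(202,170),(410,138)]),("B",B,(262,130),[(52,472),(45,42),(462,24),(572,442)],[(190,308),(178,153)])):
    C=np.array([f(s,o,p,150) for p in c]);E=np.array([f(s,o,p,144.5) for p in e])
    m=C.mean(0);v=C[1]+C[2]-C[0]-C[3];yaw=np.degrees(np.arctan2(v[1],v[0]))-90
    w=C[2]+C[3]-C[0]-C[1];print(n,C.round(),m,yaw,np.degrees(np.arctan2(w[1],w[0])),np.linalg.norm(v)/2,np.linalg.norm(w)/2,"edge",E.round(1),E.mean(0))
    c_,s_=np.cos(np.radians(yaw)),np.sin(np.radians(yaw))
    print("edge from lid centre: pred",m+np.array([c_,s_])*(-188+131))
```

```text
A [[ 415. -109.]
 [ 510.  239.]
 [ 760.  168.]
 [ 668. -176.]] [588.18076397  30.39072393] -15.159147406671323 -15.28603584419015 358.73014032807305 261.24712242147825 edge [[511.8 -21.8]
 [549.  115.2]] [530.40603551  46.66539699]
edge from lid centre: pred [533.16418195  45.29628341]
B [[ 415. -108.]
 [ 507.  240.]
 [ 761.  173.]
 [ 666. -175.]] [587.43552605  32.32484434] -15.047622507708397 -14.88264498999555 360.6589294647576 261.21925923327575 edge [[518.1 -13.5]
 [553.4 115. ]] [535.74776135  50.70599396]
edge from lid centre: pred [532.39003495  47.12328715]
```

Add to h.py:
```python
from scipy.spatial.transform import Rotation as Ro
yaw=np.radians(-15.1);ex=np.array([np.cos(yaw),np.sin(yaw),0]);ey=np.array([-ex[1],ex[0],0]);ez=np.array([0,0,1.])
H=np.array([587.8,31.3,0])+131*ex
def Rt(th):
    t=np.radians(th);z=np.sin(t)*ex-np.cos(t)*ez;y=np.cos(t)*ex+np.sin(t)*ez
    return Ro.from_matrix(np.c_[np.cross(y,z),y,z])
def goal(st,xl,zl,th=45,yl=1):
    "row from the measured pose to TCP at lid-frame (shut) xl,yl from hinge, zl over lid top"
    R=Ro.from_euler("xyz",st["tcp_rot"],degrees=True);p=H+xl*ex+yl*ey+(150+zl)*ez
    return np.round(np.r_[(R.inv()*Rt(th)).as_rotvec(degrees=True),R.inv().apply(p-st["tool_pos"])],1),p.round(1)
def where(st):
    R=Ro.from_euler("xyz",st["tcp_rot"],degrees=True);q=np.array(st["tool_pos"])-H
    z=R.apply([0,0,1]);return np.round([q@ex,q@ey,q[2]-150,np.degrees(np.arctan2(z@ex,-z[2]))],1),np.round(st["ft_force"],1)
```

Run:
```python
from bench import r
from h import *
st=r.sense();print(goal(st,-210,130),where(st))
```

```text
(array([ -36.6,  -32.8,   79.1, -457.7, -364.7,  -48.9]), array([511.8,  52.8, 280. ])) (array([-625.6,  413. ,   80.9,   -0. ]), array([-0.5, -0.1,  0.6]))
```

Units first: shifts go in units of 50 mm and turns go in units of 5 degrees. So -457.7 mm is -9.154, -364.7 mm is -7.294, 79.1 degrees is 15.82.

Call:
jog_arm:
  steps:
    - [[-7.32, -6.56, 15.82, -9.154, -7.294, -0.978, 50], [-7.32, -6.56, 15.82, -9.154, -7.294, -0.978, 50], [-7.32, -6.56, 15.82, -9.154, -7.294, -0.978, 50], [-7.32, -6.56, 15.82, -9.154, -7.294, -0.978, 50], [-7.32, -6.56, 15.82, -9.154, -7.294, -0.978, 50], [-7.32, -6.56, 15.82, -9.154, -7.294, -0.978, 50], [-7.32, -6.56, 15.82, -9.154, -7.294, -0.978, 50], [-7.32, -6.56, 15.82, -9.154, -7.294, -0.978, 50]]
  force: 20

```text
time: 1.3
tool_pos: [468.8, 126.5, 273.6]
tcp_rot: [137.7, 2.2, 80.8]
ft_force: [0.5, 0.8, 0.1]
finger_gap: 50.0
grip_force: 0.0
```

Run:
```python
from bench import r
from h import *
st=r.sense();print(goal(st,-210,130),where(st),np.round(st["joint_pos"]))
```

```text
(array([ -2.6,  -2.5,   5.8, -66. ,  42.6,  33.6]), array([511.8,  52.8, 280. ])) (array([-270.7,   60.9,  123.6,   42.3]), array([0.5, 0.8, 0.1])) [ 27. -48. 134. -29.  62.  42.]
```

To row units: -66 mm is -1.32, 42.6 mm is 0.852, 5.8 degrees is 1.16.

Call:
jog_arm:
  steps:
    - [[-0.52, -0.5, 1.16, -1.32, 0.852, 0.672, 50], [-0.52, -0.5, 1.16, -1.32, 0.852, 0.672, 50], [-0.52, -0.5, 1.16, -1.32, 0.852, 0.672, 50], [-0.52, -0.5, 1.16, -1.32, 0.852, 0.672, 50]]

```text
time: 1.8
tool_pos: [511.3, 55.0, 279.3]
tcp_rot: [135.2, 0.2, 75.1]
ft_force: [0.7, -0.7, 0.1]
finger_gap: 49.6
grip_force: 0.0
```

Run:
```python
from bench import r
from h import *
st=r.sense();print(goal(st,-210,43),goal(st,-153.5,-13.5),where(st),np.round(st["joint_pos"]))
```

```text
(array([ -0.2,  -0.1,   0.3,  -1.8, -60.1,  61.9]), array([511.8,  52.8, 193. ])) (array([-2.000e-01, -1.000e-01,  3.000e-01, -1.800e+00, -5.980e+01,
        1.418e+02]), array([566.3,  38.1, 136.5])) (array([-211.1,    3. ,  129.3,   44.8]), array([ 0.7, -0.7,  0.1])) [ 15. -47. 134. -25.  55.  37.]
```

Call:
jog_arm:
  steps:
    - [[-0.04, -0.02, 0.06, -0.036, -0.6, 0.62, 50], [-0.04, -0.02, 0.06, -0.036, -1.2, 1.24, 50], [-0.04, -0.02, 0.06, -0.036, -1.2, 1.24, 50], [-0.04, -0.02, 0.06, -0.036, -1.2, 1.24, 50]]

```text
time: 2.3
tool_pos: [512.7, 53.5, 195.1]
tcp_rot: [134.9, 0.0, 75.0]
ft_force: [-0.4, 0.1, 0.4]
finger_gap: 49.5
grip_force: 0.0
```

Run:
```python
from bench import r
from h import *
st=r.sense();print(goal(st,-153.5,-13.5),where(st),np.round(st["joint_pos"]))
B=r.snapshot("side");b=cv2.resize(B["pixels"][90:250,232:410],None,fx=3,fy=3,interpolation=cv2.INTER_CUBIC)
W=r.snapshot("wrist")["pixels"];w=cv2.resize(W,None,fx=.5,fy=.5)
W=W[:, 80:560]
cv2.imwrite("pics/p1.png",b);cv2.imwrite("pics/w1.png",W)
```

```text
(array([ 0.1, -0. ,  0. , -0.9, -2.2, 80.9]), array([566.3,  38.1, 136.5])) (array([-209.3,    1.8,   45.1,   45.1]), array([-0.4,  0.1,  0.4])) [ 14. -44. 141. -29.  45.  43.]
```

View pics/p1.png

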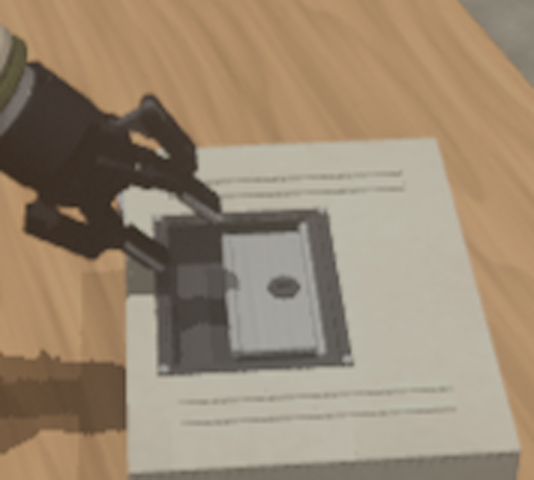

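View pics/w1.png

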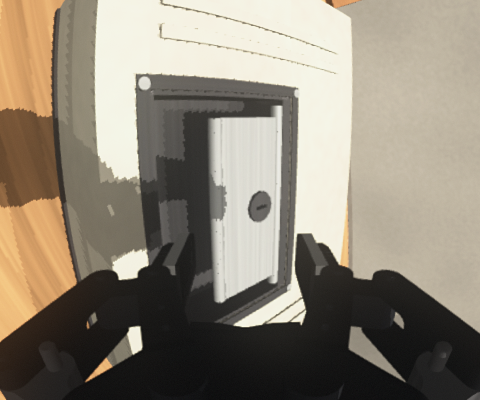

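Run:
```python
from bench import r
from h import *
B=r.snapshot("side");st=r.sense();R=Ro.from_euler("xyz",st["tcp_rot"],degrees=True);T=np.array(st["tool_pos"])
for n,c in dict(k1=(25,205),k2=(28,228),k3=(85,257),k4=(95,255),f1=(135,258),tipout=(152,271),tipin=(164,265),ftop_in=(125,232),utip=(219,210)).items():
    for yo in (0,-12):
        o,d=ray(B,(232+c[0]/3-.3,90+c[1]/3-.3));a=(( T+yo*ey-o)@ey)/(d@ey);q=R.inv().apply(o+a*d-T)
        print(n,yo,q.round(0)[1:],end=' | ')
    print()
```

```text
k1 0 [ -56. -112.] | k1 -12 [ -48. -118.] | 
k2 0 [-70. -98.] | k2 -12 [ -63. -103.] | 
k3 0 [-64. -50.] | k3 -12 [-57. -57.] | 
k4 0 [-58. -46.] | k4 -12 [-50. -52.] | 
f1 0 [-41. -23.] | f1 -12 [-34. -29.] | 
tipout 0 [-42.  -5.] | tipout -12 [-35. -12.] | 
tipin 0 [-32.  -2.] | tipin -12 [-25.  -9.] | 
ftop_in 0 [-28. -44.] | ftop_in -12 [-20. -50.] | 
utip 0 [32. -7.] | utip -12 [ 38. -14.] |
```

Add to h.py:
```python
def Rt(th):
    t=np.radians(th);z=np.sin(t)*ex-np.cos(t)*ez;x=np.cos(t)*ex+np.sin(t)*ez
    return Ro.from_matrix(np.c_[x,np.cross(z,x),z])
```

Run:
```python
from bench import r
from h import *
print(goal(r.sense(),-230,70,20))
```

```text
(array([ 19.8, -19.8,  88.4,  -0.6,   1.9, -32. ]), array([492.5,  58.1, 220. ]))
```

Call:
jog_arm:
  steps:
    - [[0, 0, 0, 0, 0, -0.8, 50], [3.96, -3.96, 17.68, -0.012, 0.038, -0.64, 0], [3.96, -3.96, 17.68, -0.012, 0.038, -0.64, 0], [3.96, -3.96, 17.68, -0.012, 0.038, -0.64, 0], [3.96, -3.96, 17.68, -0.012, 0.038, -0.64, 0], [3.96, -3.96, 17.68, -0.012, 0.038, -0.64, 0], [3.96, -3.96, 17.68, -0.012, 0.038, -0.64, 0], [3.96, -3.96, 17.68, -0.012, 0.038, -0.64, 0]]

```text
time: 3.45
tool_pos: [492.3, 57.9, 219.0]
tcp_rot: [169.9, -22.1, 2.7]
ft_force: [0.4, 0.8, 0.6]
finger_gap: 0.1
grip_force: 0.0
```

Call:
jog_arm:
  steps:
    - [[0, 0, 0, 0, 0, 0, 0], [0, 0, 0, 0, 0, 0, 0]]

```text
time: 3.7
tool_pos: [491.6, 57.4, 217.6]
tcp_rot: [169.5, -22.1, 3.3]
ft_force: [-0.2, -0.1, 0.2]
finger_gap: 0.3
grip_force: 0.0
```

Run:
```python
from bench import r
from h import *
st=r.sense();print(goal(st,-222,35,20),where(st),np.round(st["joint_pos"]))
```

```text
(array([ 3.8, -3.6, 16.9, -4.4, -4.2, 33.2]), array([500.2,  56. , 185. ])) (array([-2.306e+02,  1.000e-01,  6.760e+01,  2.410e+01]), array([-0.2, -0.1,  0.2])) [ 10. -29. 122. -14.  67. 102.]
```

To row units: 33.2 mm is 0.664, 20 mm is 0.4, 16.9 degrees is 3.38.

Call:
jog_arm:
  steps:
    - [[0.76, -0.72, 3.38, -0.088, -0.084, 0.4, 0], [0.76, -0.72, 3.38, -0.088, -0.084, 0.664, 0], [0.76, -0.72, 3.38, -0.088, -0.084, 0.664, 0], [0.76, -0.72, 3.38, -0.088, -0.084, 0.664, 0]]

```text
time: 4.2
tool_pos: [499.8, 56.2, 184.8]
tcp_rot: [180.0, -20.0, -15.1]
ft_force: [-0.0, -0.0, -0.1]
finger_gap: 0.0
grip_force: 0.0
```

Run:
```python
from bench import r
from h import *
st=r.sense();print(goal(st,-222,35,20),goal(st,-198.3,-31,20),where(st),np.round(st["joint_pos"]))
B=r.snapshot("side");b=cv2.resize(B["pixels"][90:250,232:410],None,fx=3,fy=3,interpolation=cv2.INTER_CUBIC)
A=r.snapshot("scene");a=cv2.resize(A["pixels"][120:260,245:345],None,fx=3.43,fy=3.43,interpolation=cv2.INTER_CUBIC)
a=cv2.resize(a,(240,480)) if 0 else cv2.copyMakeBorder(a[:480,:260],0,max(0,480-a.shape[0]),0,0,cv2.BORDER_CONSTANT)
cv2.imwrite("pics/p2.png",np.hstack([b,a]))
```

```text
(array([-0. ,  0. ,  0. ,  0.5,  0.2, -0.1]), array([500.2,  56. , 185. ])) (array([-0. ,  0. ,  0. ,  0.2,  0.2, 70.1]), array([523.1,  49.8, 119. ])) (array([-222.4,    1.2,   34.8,   20. ]), array([-0. , -0. , -0.1])) [  6. -25. 122.  -8.  65. 113.]
```

View pics/p2.png

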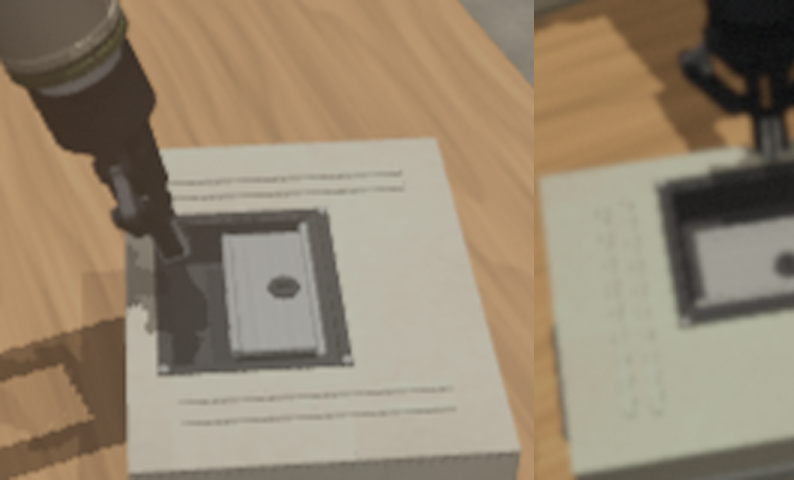

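The side view shows the closed fingers (tip at about crop (185,258)) over the pocket's middle with the paddle to the right of it; the scene view agrees. I'll insert now.

To row units: 48 mm is 0.96, 35 mm is 0.7.

Call:
jog_arm:
  steps:
    - [[0, 0, 0, 0, 0, 0.4, 0], [0, 0, 0, 0, 0, 0.7, 0], [0, 0, 0, 0, 0, 0.96, 0], [0, 0, 0, 0, 0, 0.96, 0]]

```text
time: 4.8
tool_pos: [515.0, 51.7, 137.7]
tcp_rot: [-180.0, -19.8, -15.3]
ft_force: [-0.1, 0.2, 0.6]
finger_gap: 0.2
grip_force: 0.0
```

Call:
jog_arm:
  steps:
    - [[0, 0, 0, 0, 0, 0.24, 0], [0, 0, 0, 0, 0, 0.44, 0], [0, 0, 0, 0, 0, 0.44, 0]]

```text
time: 5.18
tool_pos: [522.4, 49.7, 117.2]
tcp_rot: [-179.9, -19.8, -15.3]
ft_force: [-0.3, -0.6, 0.1]
finger_gap: 0.1
grip_force: 0.0
```

Run:
```python
from bench import r
from h import *
st=r.sense();print(goal(st,-189,-31,35),goal(st,-187,-31,35),where(st))
```

```text
(array([ 0. , 15.2, -0.2, 10. , -0.3,  1.7]), array([532.1,  47.4, 119. ])) (array([ 0. , 15.2, -0.2, 11.9, -0.3,  2.4]), array([534. ,  46.9, 119. ])) (array([-199. ,    0.7,  -32.8,   19.8]), array([-0.3, -0.6,  0.1]))
```

To row units: 10 mm is 0.2, 1 mm is 0.02, 15 degrees is 3.

Call:
jog_arm:
  steps:
    - [[0, 1.6, 0, 0.1, 0, 0.02, 0], [0, 3, 0, 0.2, 0, 0.034, 0], [0, 3, 0, 0.2, 0, 0.034, 0]]

```text
time: 5.55
tool_pos: [530.4, 47.6, 118.2]
tcp_rot: [-180.0, -34.7, -15.2]
ft_force: [-0.0, -0.2, 0.1]
finger_gap: -0.2
grip_force: 0.0
```

Add to h.py:
```python
def hook(st,pr,phi,th,s,over=2.):
    "TCP row that carries the bead at paddle angle pr, lid angle phi"
    rot=lambda x,z,a:np.array([x*np.cos(a)+z*np.sin(a),-x*np.sin(a)+z*np.cos(a)])
    ax=rot(-122,42.5,phi);b=ax+rot(-61.5,0,pr+phi)
    t=np.radians(th);perp=np.array([np.cos(t),np.sin(t)]);d=np.array([np.sin(t),-np.cos(t)])
    q=b+perp*(-15.5+over)+d*s
    return goal(st,q[0],q[1]-48,th)[0]
```

Run:
```python
from bench import r
from h import *
st=r.sense();print(where(st),np.round(st["joint_pos"]))
for pr,th,s in((0,35,22),(.1,36,22),(.2,38,22),(.3,40,22),(.4,42,22),(.5,43,22),(.6,44,22)): print(pr,hook(st,pr,0,th,s))
```

```text
(array([-190.6,    0.8,  -31.8,   34.7]), array([-0. , -0.2,  0.1])) [  9. -27. 135. -20.  41. 126.]
0 [ 0.   0.3 -0.1  7.4 -0.2  4.5]
0.1 [ 0.   1.3 -0.1 11.6 -0.2 -0.1]
0.2 [ 0.   3.3 -0.1 16.6 -0.2 -4.1]
0.3 [ 0.1  5.3 -0.1 22.  -0.2 -7.8]
0.4 [  0.1   7.3  -0.1  27.9  -0.3 -10.9]
0.5 [  0.1   8.3  -0.1  33.6  -0.3 -13.8]
0.6 [  0.1   9.3  -0.1  39.7  -0.3 -16.1]
```

Call:
jog_arm:
  steps:
    - [[0, 0.06, 0, 0.12, 0, 0.02, 0], [0, 0.26, 0, 0.232, 0, -0.002, 0], [0, 0.66, 0, 0.332, 0, -0.08, 0], [0, 0.66, 0, 0.332, 0, -0.08, 0]]

```text
time: 6.05
tool_pos: [537.4, 45.1, 125.6]
tcp_rot: [179.9, -37.2, -15.3]
ft_force: [-34.2, 16.8, -2.8]
finger_gap: -0.4
grip_force: 15.9
```

Run:
```python
from bench import r
from h import *
st=r.sense();print(where(st),np.round(st["joint_pos"]))
for pr,phi,th,s in((.2,0,38,22),(.3,0,40,22),(.4,0,42,22),(.5,0,43,22),(.6,0,44,22),(.6,.05,44,21),(.6,.1,44,20)): print(pr,phi,hook(st,pr,phi,th,s))
B=r.snapshot("side");b=cv2.resize(B["pixels"][90:250,232:410],None,fx=3,fy=3,interpolation=cv2.INTER_CUBIC);cv2.imwrite("pics/p3.png",b)
```

```text
(array([-183.2,    0.2,  -24.4,   37.2]), array([-34.2,  16.8,  -2.8])) [  9. -27. 135. -23.  40. 128.]
0.2 0 [ 0.2  0.8 -0.2  6.4 -0.9 -2. ]
0.3 0 [ 0.2  2.8 -0.2 12.  -0.9 -5.4]
0.4 0 [ 0.2  4.8 -0.2 17.9 -0.9 -8.3]
0.5 0 [  0.2   5.8  -0.2  23.8  -0.9 -10.9]
0.6 0 [  0.2   6.8  -0.2  29.9  -0.9 -12.9]
0.6 0.05 [  0.2   6.8  -0.2  38.2  -0.9 -18.2]
0.6 0.1 [  0.2   6.8  -0.2  46.7  -0.9 -23.1]
```

View pics/p3.png

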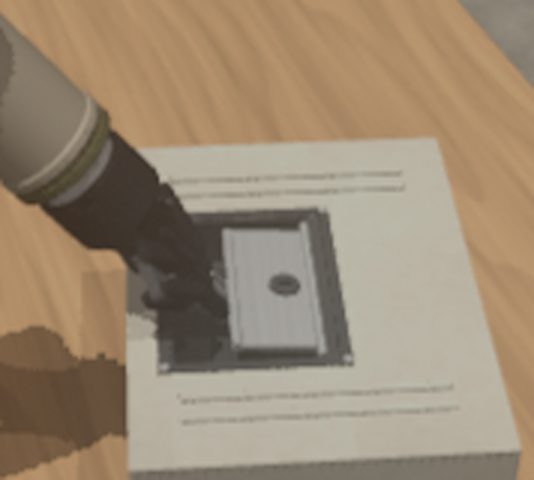

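To row units: -9 mm is -0.18, -4 mm is -0.08.

Call:
jog_arm:
  steps:
    - [[0, 0, 0, -0.07, 0, -0.08, 0], [0, 0, 0, 0.01, 0, -0.18, 0], [0, 0, 0, 0.01, 0, -0.18, 0]]

```text
time: 6.48
tool_pos: [539.3, 45.3, 142.1]
tcp_rot: [-179.8, -38.2, -15.4]
ft_force: [-6.8, 1.3, -0.4]
finger_gap: 0.2
grip_force: 2.9
```

Run:
```python
from bench import r
from h import *
st=r.sense();print(where(st))
B=r.snapshot("side");b=cv2.resize(B["pixels"][90:250,232:410],None,fx=3,fy=3,interpolation=cv2.INTER_CUBIC);cv2.imwrite("pics/p4.png",b)
```

```text
(array([-181.5,    0.9,   -7.9,   38.2]), array([-6.8,  1.3, -0.4]))
```

View pics/p4.png

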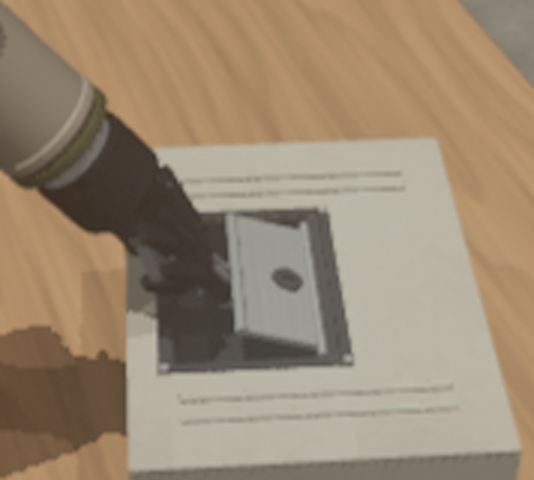

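Run:
```python
from bench import r
from h import *
B=r.snapshot("side");st=r.sense()
f=lambda c:np.array((232+(c[0]+.5)/3-.5,90+(c[1]+.5)/3-.5))
for pr in(0,.1,.15,.2,.25,.3,.35,.4):
    o=[]
    for yl in(-65,67):
        p=H+ex*(-122-66*np.cos(pr))+yl*ey+ez*(144.5+66*np.sin(pr));u,v=proj(B,p);o+=[(u-232)*3,(v-90)*3]
    print(pr,np.round(o))
for pr,phi,th,s in((.25,0,42,16),(.3,0,44,19),(.4,0,46,20),(.5,0,48,20),(.6,0,48,20),(.6,.05,47,20),(.6,.1,46,20)): print(pr,phi,hook(st,pr,phi,th,s,-1))
```

```text
0 [230. 353. 220. 238.]
0.1 [230. 347. 220. 231.]
0.15 [231. 343. 221. 228.]
0.2 [231. 340. 222. 224.]
0.25 [232. 337. 222. 221.]
0.3 [233. 333. 224. 218.]
0.35 [235. 330. 225. 215.]
0.4 [237. 327. 226. 211.]
0.25 0 [ 0.1  3.8 -0.3 -4.3 -0.1  2.9]
0.3 0 [ 0.1  5.8 -0.3 -0.9 -0.1  4.7]
0.4 0 [ 0.1  7.8 -0.3  5.2 -0.1  2.9]
0.5 0 [ 0.1  9.8 -0.3 11.5 -0.2  0.7]
0.6 0 [ 0.1  9.8 -0.3 17.2 -0.2 -1.5]
0.6 0.05 [ 0.1  8.8 -0.3 25.3 -0.2 -5.9]
0.6 0.1 [ 0.1  7.8 -0.3 33.6 -0.3 -9.9]
```

Call:
jog_arm:
  steps:
    - [[0, 1.16, 0, 0.02, 0, 0.09, 0], [0, 1.56, 0, 0.104, 0, 0.06, 0], [0, 1.96, 0, 0.23, 0, 0.02, 0], [0, 1.96, 0, 0.344, 0, -0.03, 0], [0, 1.96, 0, 0.344, 0, -0.03, 0]]

```text
time: 7.2
tool_pos: [552.0, 42.0, 154.6]
tcp_rot: [-179.8, -48.1, -15.5]
ft_force: [0.2, -0.2, -2.5]
finger_gap: -0.1
grip_force: 0.9
```

Run:
```python
from bench import r
from h import *
st=r.sense();print(where(st),np.round(st["joint_pos"]))
for pr,phi,th,s in((.6,0,48,20),(.6,.05,47,20),(.6,.1,46,20),(.6,.15,45,20),(.6,.2,44,19),(.6,.25,42,18),(.6,.3,41,17),(.6,.35,40,16)): print(pr,phi,hook(st,pr,phi,th,s,1))
B=r.snapshot("side");b=cv2.resize(B["pixels"][90:250,232:410],None,fx=3,fy=3,interpolation=cv2.INTER_CUBIC);cv2.imwrite("pics/p5.png",b)
```

```text
(array([-168.3,    1. ,    4.6,   48.1]), array([ 0.2, -0.2, -2.5])) [ 12. -33. 141. -38.  33. 143.]
0.6 0 [ 0.1 -0.1 -0.3  0.9  0.   0.2]
0.6 0.05 [ 0.1 -1.1 -0.3  9.6 -0.  -2.7]
0.6 0.1 [ 0.1 -2.1 -0.3 18.4 -0.1 -5.2]
0.6 0.15 [ 0.1 -3.1 -0.3 27.4 -0.1 -7.2]
0.6 0.2 [ 0.1 -4.1 -0.3 36.5 -0.1 -9.7]
0.6 0.25 [  0.1  -6.1  -0.3  45.4  -0.2 -12.1]
0.6 0.3 [  0.   -7.1  -0.3  54.7  -0.2 -13.7]
0.6 0.35 [  0.   -8.1  -0.3  64.1  -0.3 -14.8]
```

View pics/p5.png

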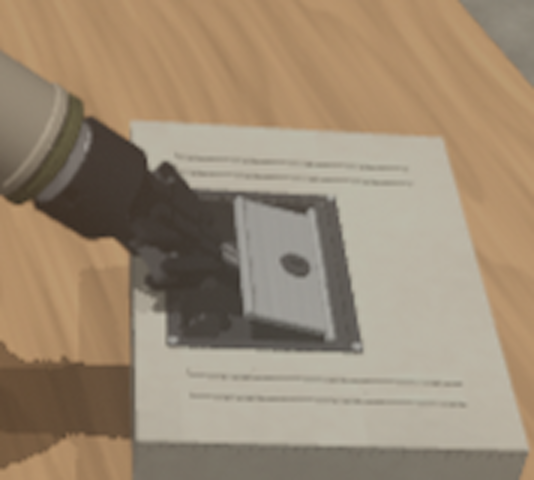

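Units first: shifts go in units of 50 mm and turns go in units of 5 degrees. So -2 mm is -0.04, 38 mm is 0.76, -4 degrees is -0.8.

Call:
jog_arm:
  steps:
    - [[0, -0.22, 0, 0.14, 0, -0.04, 0], [0, -0.42, 0, 0.3, 0, -0.088, 0], [0, -0.6, 0, 0.46, 0, -0.126, 0], [0, -0.8, 0, 0.62, 0, -0.164, 0], [0, -1, 0, 0.76, 0, -0.2, 0], [0, -1, 0, 0.76, 0, -0.2, 0]]

```text
time: 8.0
tool_pos: [569.6, 37.3, 189.8]
tcp_rot: [-179.7, -43.2, -15.5]
ft_force: [-3.3, 2.7, 2.1]
finger_gap: 0.2
grip_force: 1.6
```

Run:
```python
from bench import r
from h import *
st=r.sense();print(where(st),np.round(st["joint_pos"]))
for phi,th,s in((.2,44,19),(.25,42,18),(.3,41,17),(.35,40,16),(.4,38,15),(.45,37,14),(.5,35,14),(.55,34,13),(.6,32,12),(.65,30,11),(.7,28,10)): print(phi,hook(st,.6,phi,th,s,1))
B=r.snapshot("side");b=cv2.resize(B["pixels"][60:250,222:410],None,fx=3,fy=3,interpolation=cv2.INTER_CUBIC);cv2.imwrite("pics/p6.png",b)
```

```text
(array([-150.2,    1.1,   39.8,   43.2]), array([-3.3,  2.7,  2.1])) [  9. -30. 133. -26.  40. 129.]
0.2 [ 0.   0.8 -0.3 -1.8  0.1  0.4]
0.25 [ 0.  -1.2 -0.3  6.9  0.  -2.7]
0.3 [ 0.  -2.2 -0.3 16.  -0.  -5.1]
0.35 [ 0.  -3.2 -0.3 25.2 -0.1 -7. ]
0.4 [-0.  -5.2 -0.3 34.2 -0.1 -8.8]
0.45 [-0.  -6.2 -0.3 43.6 -0.2 -9.8]
0.5 [-0.  -8.2 -0.3 52.6 -0.2 -9.6]
0.55 [-0.  -9.2 -0.3 61.9 -0.2 -9.7]
0.6 [ -0.  -11.2  -0.3  71.1  -0.3  -9.5]
0.65 [ -0.  -13.2  -0.3  80.2  -0.3  -9. ]
0.7 [ -0.  -15.2  -0.3  89.3  -0.4  -7.9]
```

View pics/p6.png

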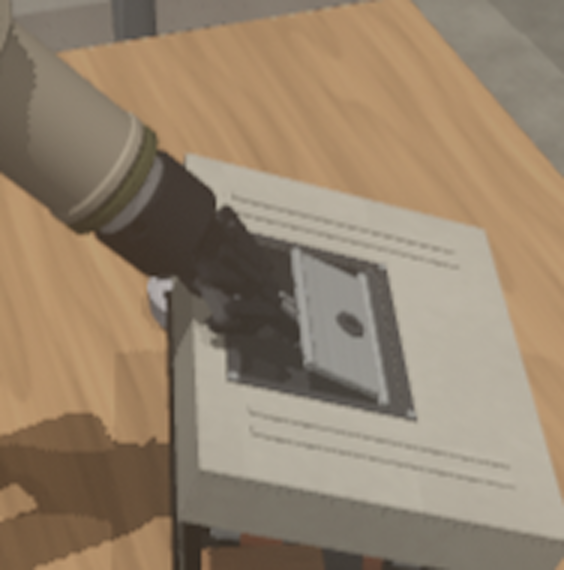

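Run:
```python
from bench import r
from h import *
B=r.snapshot("side");st=r.sense()
rot=lambda x,z,a:np.array([x*np.cos(a)+z*np.sin(a),-x*np.sin(a)+z*np.cos(a)])
P=lambda q,yl:np.round((np.array(proj(B,H+ex*q[0]+yl*ey+ez*(102+q[1])))-[222,60])*3)
for phi in(.15,.2,.25,.3,.35): print(phi,P(rot(-262,48,phi),-180),[ (pr,P(rot(-122,42.5,phi)+rot(-66,0,phi+pr),67)) for pr in(.3,.4,.5,.6)])
for phi,th,s in((.2,38,17),(.25,35,17),(.3,32,17),(.35,29,17),(.4,26,17),(.45,23,16),(.5,21,15),(.55,19,14),(.6,17,13),(.65,15,12),(.7,13,11)): print(phi,hook(st,.6,phi,th,s,1))
```

```text
0.15 [169. 522.] [(0.3, array([268., 279.])), (0.4, array([272., 273.])), (0.5, array([277., 267.])), (0.6, array([282., 261.]))]
0.2 [175. 508.] [(0.3, array([274., 270.])), (0.4, array([278., 264.])), (0.5, array([284., 258.])), (0.6, array([289., 252.]))]
0.25 [183. 493.] [(0.3, array([280., 261.])), (0.4, array([285., 255.])), (0.5, array([291., 249.])), (0.6, array([297., 244.]))]
0.3 [191. 480.] [(0.3, array([288., 252.])), (0.4, array([293., 246.])), (0.5, array([299., 240.])), (0.6, array([306., 235.]))]
0.35 [201. 466.] [(0.3, array([296., 243.])), (0.4, array([301., 237.])), (0.5, array([308., 232.])), (0.6, array([315., 227.]))]
0.2 [ 0.  -5.1 -0.2 -1.7  0.  -3.7]
0.25 [ 0.  -8.1 -0.2  6.9  0.  -6.1]
0.3 [ -0.  -11.1  -0.2  15.5  -0.   -8.2]
0.35 [ -0.  -14.1  -0.2  24.2  -0.1  -9.8]
0.4 [ -0.  -17.1  -0.2  33.   -0.1 -11. ]
0.45 [ -0.  -20.1  -0.2  42.2  -0.1 -12.7]
0.5 [ -0.  -22.1  -0.2  51.7  -0.2 -13.6]
0.55 [ -0.  -24.1  -0.2  61.2  -0.2 -14. ]
0.6 [ -0.  -26.1  -0.2  70.7  -0.3 -13.9]
0.65 [ -0.  -28.1  -0.2  80.3  -0.3 -13.3]
0.7 [ -0.  -30.1  -0.2  89.7  -0.3 -12.2]
```

Run:
```python
from bench import r
from h import *
st=r.sense()
for phi,th,s in((.34,36,16),(.38,32,16),(.42,28,16),(.46,24,16),(.5,21,15),(.55,18,14),(.6,16,13),(.65,14,12),(.7,12,11)): print(phi,hook(st,.3,phi,th,s,1))
```

```text
0.34 [ 0.  -7.1 -0.2  5.8  0.  -8.1]
0.38 [ -0.  -11.1  -0.2  12.4  -0.  -10.3]
0.42 [ -0.  -15.1  -0.2  19.2  -0.  -12.2]
0.46 [ -0.  -19.1  -0.2  26.   -0.1 -13.9]
0.5 [ -0.  -22.1  -0.2  33.5  -0.1 -16. ]
0.55 [ -0.  -25.1  -0.2  43.   -0.1 -17.6]
0.6 [ -0.  -27.1  -0.2  52.8  -0.2 -18.4]
0.65 [ -0.  -29.1  -0.2  62.5  -0.2 -18.7]
0.7 [ -0.  -31.1  -0.2  72.3  -0.3 -18.5]
```

To row units: -4 mm is -0.08, 4 mm is 0.08, -22 degrees is -4.4.

Call:
jog_arm:
  steps:
    - [[0, -1.2, 0, 0.08, 0, -0.08, 0], [0, -2.2, 0, 0.24, 0, -0.14, 0], [0, -3, 0, 0.38, 0, -0.18, 0], [0, -3.8, 0, 0.52, 0, -0.22, 0], [0, -4.4, 0, 0.66, 0, -0.26, 0]]

```text
time: 8.72
tool_pos: [582.7, 33.2, 219.0]
tcp_rot: [-179.9, -20.9, -15.3]
ft_force: [1.3, -0.8, -1.5]
finger_gap: 0.1
grip_force: 0.8
```

Create m.py:
```python
from bench import r
from h import *
st=r.sense();print(st["time"],where(st),np.round(st["joint_pos"]))
B=r.snapshot("side");np.save("B.npy",B["pixels"])
rot=lambda x,z,a:np.array([x*np.cos(a)+z*np.sin(a),-x*np.sin(a)+z*np.cos(a)])
W=lambda q,yl:H+ex*q[0]+yl*ey+ez*(102+q[1])
# lid angle: strongest brightness step across the lid's right top edge (yl=-180), sampled on the hinge-side half
g=cv2.GaussianBlur(cv2.cvtColor(B["pixels"],cv2.COLOR_BGR2GRAY),(3,3),0).astype(np.float32)
def I(q,yl):
    u,v=proj(B,W(q,yl));return cv2.getRectSubPix(g,(1,1),(float(u),float(v)))[0,0]
best=[]
for phi in np.arange(0,1.4,.02):
    # front top edge: inside the lid top bright and uniform vs. 12 mm beyond in front, both ends of the edge
    a=[I(rot(-250,48,phi),y) for y in np.r_[-170:-60:10]];b=[I(rot(-276,48,phi),y) for y in np.r_[-170:-60:10]]
    c=[I(rot(x,48,phi),-172) for x in np.r_[-250:-20:15]];d=[I(rot(x,48,phi),-190) for x in np.r_[-250:-20:15]]
    best.append((float(np.mean(np.subtract(a,b))+np.mean(np.subtract(c,d))),round(phi,2)))
print(sorted(best)[-4:][::-1])
```

```bash
python3 m.py
```

```text
8.725 (array([-136.4,    0.5,   69. ,   20.9]), array([ 1.3, -0.8, -1.5])) [  2. -13. 109.  -7.  64. 109.]
[(80.50663757324219, np.float64(0.8)), (70.03338623046875, np.float64(0.82)), (69.70946502685547, np.float64(0.58)), (67.27759552001953, np.float64(0.6))]
```

To row units: 6 mm is 0.12, 3 mm is 0.06, -2 degrees is -0.4.

Call:
jog_arm:
  steps:
    - [[0, -0.2, 0, 0.06, 0, 0.02, 0], [0, -0.4, 0, 0.12, 0, 0.02, 0]]

```text
time: 9.02
tool_pos: [588.0, 32.0, 220.1]
tcp_rot: [-179.9, -19.0, -15.3]
ft_force: [-4.6, 2.2, 5.1]
finger_gap: 0.4
grip_force: 2.4
```

```bash
python3 m.py
```

Run:
```python
import numpy as np
exec(open('/dev/null').read())
```

```text
9.025 (array([-131. ,    0.7,   70.1,   19. ]), array([-4.6,  2.2,  5.1])) [  1. -11. 107.  -6.  66. 108.]
[(70.18099975585938, np.float64(0.82)), (67.98184967041016, np.float64(0.84)), (64.94188690185547, np.float64(0.62)), (62.322628021240234, np.float64(0.6))]
```

To row units: -181 mm is -3.62, -134 mm is -2.68, -20 degrees is -4.

Call:
jog_arm:
  steps:
    - [[0, -2, 0, -0.112, 0, -0.17, 0], [0, -4, 0, -0.104, 0, -0.52, 0], [0, -4, 0, 0.1, 0, -1.08, 0], [0, -4, 0, 0.372, 0, -1.84, 0], [0, -4, 0, 0.68, 0, -2.68, 0], [0, -4, 0, 1.02, 0, -3.62, 0], [0, -4, 0, 1.02, 0, -3.62, 0]]

```text
time: 9.95
tool_pos: [579.4, 34.2, 413.3]
tcp_rot: [-179.8, 0.5, -15.3]
ft_force: [0.1, -1.2, 0.2]
finger_gap: -0.2
grip_force: 0.0
```

```bash
python3 m.py
```

```text
9.95 (array([-139.9,    0.6,  263.3,   -0.5]), array([ 0.1, -1.2,  0.2])) [ -2.   5.  69.   0. 106. 104.]
[(63.838958740234375, np.float64(0.96)), (47.6562385559082, np.float64(0.66)), (47.31747817993164, np.float64(0.64)), (41.78916931152344, np.float64(0.68))]
```

To row units: -120 mm is -2.4, -160 mm is -3.2.

Call:
jog_arm:
  steps:
    - [[0, 0, 0, -0.8, 0, 0, 0], [0, 0, 0, -1.6, 0, 0, 0], [0, 0, 0, -2.4, 0, 0, 0], [0, 0, 0, -3.2, 0, 0, 0], [0, 0, 0, -3.2, 0, 0, 0], [0, 0, 0, -3.2, 0, 0, 0]]

```text
time: 10.75
tool_pos: [423.6, 76.4, 409.7]
tcp_rot: [-179.9, 1.0, -15.3]
ft_force: [0.1, -0.4, -0.2]
finger_gap: -0.0
grip_force: 0.0
```

```bash
python3 m.py
```

```text
10.75 (array([-301.3,    0.8,  259.7,   -1. ]), array([ 0.1, -0.4, -0.2])) [  3. -18.  91.   0. 108. 108.]
[(33.54450225830078, np.float64(1.12)), (15.895591735839844, np.float64(1.14)), (5.442605972290039, np.float64(0.44)), (3.913862943649292, np.float64(1.38))]
```

Call:
jog_arm:
  steps:
    - [[0, 0, 0, 0, 0, 0, 0], [0, 0, 0, 0, 0, 0, 0], [0, 0, 0, 0, 0, 0, 0], [0, 0, 0, 0, 0, 0, 0], [0, 0, 0, 0, 0, 0, 0], [0, 0, 0, 0, 0, 0, 0], [0, 0, 0, 0, 0, 0, 0], [0, 0, 0, 0, 0, 0, 0]]

```text
time: 11.8
tool_pos: [423.6, 76.5, 411.0]
tcp_rot: [-179.9, 1.0, -15.3]
ft_force: [-0.0, 0.3, 0.2]
finger_gap: 0.3
grip_force: 0.0
```

```bash
python3 m.py
```

```text
11.8 (array([-301.3,    0.9,  261. ,   -1. ]), array([-0. ,  0.3,  0.2])) [  3. -18.  91.   0. 108. 108.]
[(33.448448181152344, np.float64(1.12)), (15.988876342773438, np.float64(1.14)), (5.397946834564209, np.float64(0.44)), (3.8565821647644043, np.float64(1.38))]
```

Call:
jog_arm:
  steps:
    - [[0, 0, 0, 0, 0, 0, 0], [0, 0, 0, 0, 0, 0, 0], [0, 0, 0, 0, 0, 0, 0], [0, 0, 0, 0, 0, 0, 0], [0, 0, 0, 0, 0, 0, 0], [0, 0, 0, 0, 0, 0, 0], [0, 0, 0, 0, 0, 0, 0], [0, 0, 0, 0, 0, 0, 0]]

```text
time: 12.85
tool_pos: [423.6, 76.5, 411.0]
tcp_rot: [-179.9, 1.0, -15.3]
ft_force: [0.1, -0.3, -0.1]
finger_gap: -0.1
grip_force: 0.0
```

```bash
python3 m.py
```

```text
12.85 (array([-301.3,    0.9,  261. ,   -1. ]), array([ 0.1, -0.3, -0.1])) [  3. -18.  91.   0. 108. 108.]
[(33.597625732421875, np.float64(1.12)), (15.67590618133545, np.float64(1.14)), (5.39631986618042, np.float64(0.44)), (3.9819977283477783, np.float64(1.38))]
```

Run:
```python
from bench import r
from h import *
rot=lambda x,z,a:np.array([x*np.cos(a)+z*np.sin(a),-x*np.sin(a)+z*np.cos(a)])
A=r.snapshot("scene");B=r.snapshot("side")
for phi in(1.1,1.2,1.25,1.31): print(phi,[np.round(proj(A,H+ex*q[0]+y*ey+ez*(102+q[1]))).tolist() for q in(rot(-262,48,phi),rot(0,48,phi)) for y in(-180,180)])
im=A["pixels"].astype(int);m=((im.max(2)-im.min(2)<45)&(im.min(2)>110)).astype(np.uint8)
m[:,:150]=0;m[:60]=0
cs=sorted(cv2.findContours(m,cv2.RETR_EXTERNAL,cv2.CHAIN_APPROX_NONE)[0],key=cv2.contourArea)[-2:]
for c in cs: print(cv2.contourArea(c),cv2.approxPolyDP(cv2.convexHull(c),5,True)[:,0].tolist())
for s,f,w in((A,"scene0",dict(bin=(195,162,240,218),carton=(195,222,242,272),ef=(388,168,426,204))),(B,"side0",dict(bin=(215,298,297,360),carton=(318,292,390,354)))):
    o=cv2.imread(f"pics/{f}.png").astype(int)
    for k,(a,b,c,d) in w.items(): print(f,k,np.abs(o-s["pixels"])[b:d,a:c].mean().round(1), cv2.phaseCorrelate(o[b:d,a:c].mean(2),s["pixels"][b:d,a:c].astype(float).mean(2)))
```

```text
1.1 [[239.0, 181.0], [408.0, 156.0], [260.0, 278.0], [405.0, 253.0]]
1.2 [[240.0, 190.0], [412.0, 163.0], [260.0, 280.0], [405.0, 254.0]]
1.25 [[240.0, 195.0], [414.0, 168.0], [260.0, 281.0], [405.0, 255.0]]
1.31 [[240.0, 201.0], [417.0, 173.0], [260.0, 281.0], [405.0, 256.0]]
567.0 [[556, 341], [558, 363], [551, 370], [512, 377], [533, 350]]
2741.0 [[424, 185], [415, 198], [240, 200], [240, 186], [409, 162]]
scene0 bin 4.6 ((0.48066415907266347, -0.13585404510825683), 0.8982049431196905)
scene0 carton 4.8 ((0.005136005377732289, -0.017163795818184724), 0.9815137133346357)
scene0 ef 24.2 ((-0.4714145004792236, 0.3654090376224488), 0.3170896742265438)
side0 bin 9.9 ((-0.002544810432645761, -0.0010711293844778424), 0.9925891800591364)
side0 carton 9.8 ((-0.03205060000369997, -0.01841688184512691), 0.9917198661610023)
```

```bash
python3 -c "
from bench import r
print(r.hand_in())"
```

```text
the job is handed in; nothing more can be done
None
```

I tripped the latch with the paddle, raised the lid, and the strut carried it to its stop at about 1.31 rad. The hand is clear, the job is handed in, and I viewed 11 pictures against the limit of 10. The bin and carton show no movement in the images; the end frame is partly hidden by the open lid, so I couldn't fully confirm it.

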